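# Refill the condiment caddy on the kitchen island

### The arm

A 6-joint arm with a two-finger parallel gripper is mounted at the origin on the work surface. World frame = base frame: x ahead of the robot, y to its left, z up, the work surface at z = 0. Lengths are in m, angles in rad, forces in N, time in s.
With the tool pointing down it reaches from about 0.425 to 1.125 m from the base axis. Payload 14.9 kg.
Tool frame: the origin (TCP) lies at the very end of the fingers, on their centre line; the grasp point (between the pads) lies bot.tcp_to_grasp behind it (bot.tcp_to_grasp is the distance from the TCP to the grasp point, in m); z points along the fingers, y is the line along which they close (so a half turn about z gives the same grasp; the last joint's range is limited). The gripper opens to 91 mm and grips with 3 to 60 N. Pads are 32 mm wide; open, the fingers measure 118 mm over their backs; the gripper's body (76 mm by 178 mm) begins 60 mm behind the grasp point.
Start: joints at [1.236, 0.379, 1.734, -0, 1.028, -0.033], TCP at [0.208, 0.668, 0.214] pointing down, gripper open.
Joint ranges: [-2.77, 2.77], [-0.74, 2.19], [0, 2.66], [-1.06, 4.2], [0.31, 2.87], [-3.08, 3.08]. Speed limits (rad/s): [1.89, 1.89, 2.39, 3.14, 3.14, 3.14].

### API

Orientations are given as a rotation vector (axis times angle).
In Python, from cell import sensors, camera, order, bot gives the robot as it stands.
- The arm moves only by the shell command python3 -m crank 'ROWS' [OPENING] [FORCE]. ROWS is JSON, a list that holds one entry, the list of rows, each a list of 4 numbers: the shift along the tool's x, y, z in mm, then the turn about the tool's z in degrees. In form: [[[tx, ty, tz, roll], ...]]. A call has 1 to 20 rows; each row shifts and turns the commanded pose from where the row before left it, along the tool's axes as they then stand; what a row does not reach is not made up. A row lasts 1/10 s, in which the tool goes at most 50 mm and 8.59 degrees, less where a joint would pass 70% of its speed; a pose out of reach is approached as far as the arm can. A call is refused whole if a number of a shift passes 50 or a number of a turn 8.59, either way. A call with a gripper value outside its range is refused whole. OPENING is the closure, from -1 (fully open) to 1 (shut), set as the call begins (- or left out, the last holds). The fingers move at their own pace and stop on an object; FORCE is the grip in N (left out, the last holds). Time passes only in rows, so rows that do not move let the fingers close. It gives the time, the measured TCP pose, the force, the opening and the grip force at its end, in the units of the state.
- sensors.state(): the state, without advancing time (a new reading comes with each control period).
- camera(name): name is "scene" or "top" or "wrist"; returns a dict with "color" (420x560x3 uint8, blue, green, red), "fx", "fy", "cx", "cy" (pixels), "R" (3x3) and "t" (3): a world point X has camera coordinates R X + t. Camera axes: x right, y down, z forward; pixel columns grow to the right and rows downward; lengths in m; the calibration is good to about 2 mm. A picture is of the moment at which its call begins. There is no depth.
- order.finish_job(): hands the job in; it is judged then, once.
The state is a dict: "time_s": time; "qpos": joint angles; "dq": joint speeds; "tau": joint torques, N m; "tool_pos": TCP position; "eef_rot": TCP orientation; "contact_force": force on the tool from outside, world axes, zero at the start; "wrist_torque": the same for the moment, N m; "grip_width": opening from 0.0 (shut) to 1.0 (fully open); "grip_force": force on a finger pad.
Only numpy, scipy, OpenCV 4.12 (cv2) and the standard library are available. Lean on these libraries where they do the work, as an engineer would, in place of code of your own. Each camera call takes 0.05 s, during which the arm holds its last target. There are 200 camera calls.

### The job

Tidy the three condiments into the white caddy, each standing upright on the floor of the insert made for it: the wide lidded jar in the large round one, the slim spice shaker in the small round one and the square lidded tin in the square one. Set each down rather than dropping it or knocking it over, and let go of it. Leave the look-alikes (the little necked drink bottle, the open drinking glass and the kitchen timer) standing where they are.

Things in the scene. Friction and masses are not known exactly. Their poses are not given: they have to be found in the camera images.
- caddy: White open condiment caddy, a rectangular tray 100 x 290 mm with walls 5 mm thick and 30 mm high and a floor 5 mm thick, fixed to the worktop. Its y axis runs along its length. The three grey inserts stand in it in one row along y at -95, 0 and +95 mm; which insert is in which place varies. Origin: centre of its underside, z up.
- well_wide: Large round grey insert in the caddy: an open cup, outside diameter 82 mm, inside 74 mm, 38 mm high, floor 4 mm thick; its rim is 43 mm above the worktop. Fixed. Origin: centre of its underside, z up. Its underside is 5 mm above the worktop.
- well_slim: Small round grey insert in the caddy: an open cup, outside diameter 64 mm, inside 56 mm, 38 mm high, floor 4 mm thick; its rim is 43 mm above the worktop. Fixed. Origin: centre of its underside, z up. Its underside is 5 mm above the worktop.
- well_square: Square grey insert in the caddy: an open box, 70 mm square outside, 62 mm inside, 38 mm high, floor 4 mm thick, sides parallel to the caddy's; its rim is 43 mm above the worktop. Fixed. Origin: centre of its underside, z up. Its underside is 5 mm above the worktop.
- jar: Wide condiment jar: amber glass cylinder with a broad flat black lid of the same width, diameter 56 mm, 80 mm tall (lid from 60 mm up), about 250 g. Loose, upright. Origin: centre of its underside, z up.
- shaker: Slim spice shaker: amber glass cylinder with a flat black cap of the same width, diameter 38 mm, 100 mm tall (cap from 76 mm up), about 120 g. Loose, upright. Origin: centre of its underside, z up.
- tin: Square spice tin: steel, 44 x 44 mm, 90 mm tall, the top 20 mm a flat black lid of the same width, about 180 g. Loose, upright; x and y axes are square to its sides. Origin: centre of its underside, z up.
- miniature: Look-alike of the shaker: miniature drink bottle of amber glass, diameter 38 mm, tapering above 58 mm to a thin neck with a small black cap of 19 mm, 105 mm tall. Loose; not a condiment. Origin: centre of its underside, z up.
- tumbler: Look-alike of the jar: open, empty amber drinking glass without a lid, diameter 56 mm at the rim, 52 mm at the foot, 80 mm tall. Loose; not a condiment. Origin: centre of its underside, z up.
- timer: Look-alike of the tin: square steel kitchen timer, 44 x 44 mm, with a round black dial (diameter 36 mm) and a grip bar across it on top, 76 mm tall in all. Loose; not a condiment. Origin: centre of its underside, z up.
There are look-alikes about, which are no part of the job. Leave any purple or red look-alike of the shaker alone.

How it is judged:
By the outcome, as a careful person would: the job done as asked, in the order asked, and still so for the second after the job is handed in, with the robot touching nothing.
It also fails if it takes over 90 s, if anything falls off the work surface, if the arm or the gripper's body presses on something with over 40 N, if the wrist force passes 120 N, or if a joint passes its speed limit or range.

## Working session

There is one attempt and no reset: what is moved stays moved. The work goes in short steps, Python scripts to look and compute and a shell command to move; the robot and the scene stay as the last step left them, time stands still between calls to the robot, and variables do not carry over. Pictures are saved under pics/ and viewed, at most 14 in all, crops included, and the job is handed in when it is done.

```bash
mkdir -p pics; ls; python3 - <<'E'
from cell import sensors,camera,order,bot
import cv2,numpy as np
print(sensors.state(), bot.tcp_to_grasp)
for n in("scene","top"):
    c=camera(n);cv2.imwrite(f"pics/{n}1.png",c["color"]);print(n,c["fx"],c["cx"],c["cy"],c["R"],c["t"])
E
```

```text
pics
{'time_s': 0.0, 'qpos': array([ 1.23569036e+00,  3.79385852e-01,  1.73478467e+00, -1.95853146e-05,
        1.02849542e+00, -3.33056203e-02]), 'dq': array([-0.00019229, -0.0002635 ,  0.00156101, -0.00130002,  0.00015878,
       -0.00121098]), 'tau': array([ 7.00755209e-04, -7.63699365e+01, -4.34378386e+01,  6.50282018e-02,
        4.23087948e-02, -1.45982535e-04]), 'tool_pos': array([0.20795066, 0.66798277, 0.21330221]), 'eef_rot': array([-4.72226922e-01, -3.10571598e+00,  1.66213368e-03]), 'contact_force': array([ 0.7253957 , -0.70954373,  0.5179218 ]), 'wrist_torque': array([-0.01621854,  0.0162061 ,  0.04250698]), 'grip_force': 0.0, 'grip_width': 1.0019719522613313} 0.0188
scene 382.94805462623526 279.99667246744366 206.41135451711943 [[-0.5201066   0.85398996  0.01379383]
 [ 0.58129065  0.3657645  -0.72685453]
 [-0.62577177 -0.37002361 -0.68665291]] [ 0.28595626 -0.26906807  1.32993639]
top 506.48218423683085 274.12828896269684 209.2924326180949 [[-0.00899279 -0.99988054 -0.01257085]
 [-0.98757951  0.0108528  -0.15674476]
 [ 0.15686246  0.01100514 -0.98755914]] [0.01385635 0.497511   1.23552173]
```

View pics/scene1.png

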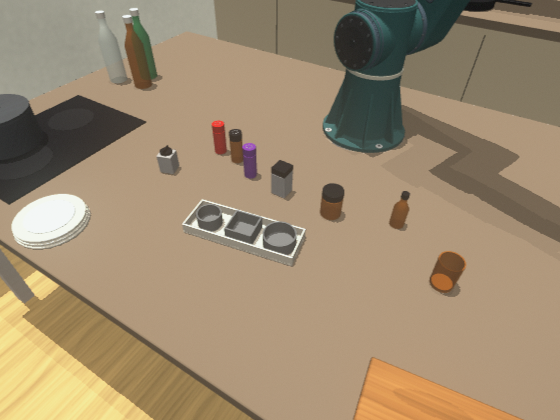

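View pics/top1.png

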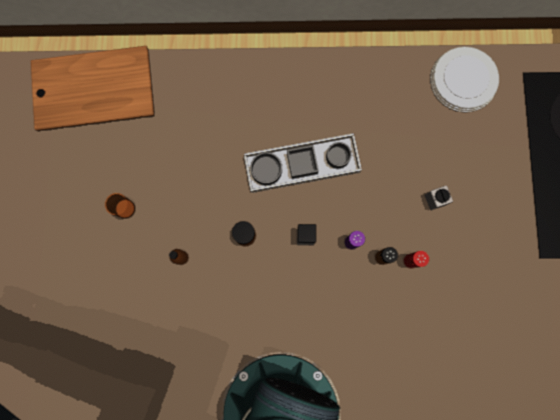

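The scene view shows the jar at (332,200), tin at (282,180), and a row of red (219,137), amber/black-cap (236,145) and purple (250,160) shakers. The miniature is at (400,210), tumbler at (448,270) and timer at (168,160). In the top view the jar is at (243,233), tin (307,234), shaker (388,255), purple (356,240) and red (420,259). The wells are large round (266,168), square (302,162) and small round (338,155).

Shaker candidates in the scene view are red (219,137), amber with black cap (236,145), purple (250,160) and the necked bottle (400,210). Amber with a flat black full-width cap at (236,145) fits. I'll confirm it in a crop and measure.

```bash
cat > h.py <<'E'
from cell import sensors,camera,order,bot
import cv2,numpy as np
from scipy.spatial.transform import Rotation as Ro
def ray(c,u,v,z):
    R=np.array(c["R"]);t=np.array(c["t"]);o=-R.T@t
    d=R.T@np.array([(u-c["cx"])/c["fx"],(v-c["cy"])/c["fy"],1]);return (o+d*(z-o[2])/d[2])[:2]
def pix(c,X):
    p=np.array(c["R"])@np.array(X)+c["t"];return c["cx"]+c["fx"]*p[0]/p[2],c["cy"]+c["fy"]*p[1]/p[2]
def blob(c,mask,u,v):
    n,l,s,ce=cv2.connectedComponentsWithStats(mask.astype(np.uint8))
    d=[np.hypot(*(ce[i]-(u,v))) if s[i,4]>25 else 1e9 for i in range(1,n)];i=1+int(np.argmin(d))
    cs,_=cv2.findContours((l==i).astype(np.uint8),cv2.RETR_EXTERNAL,cv2.CHAIN_APPROX_NONE)
    return max(cs,key=len),s[i]
def topshape(c,cnt,z):
    P=np.array([ray(c,*p,z) for p in cnt[:,0,:].astype(float)])*1000
    ctr,wh,a=cv2.minAreaRect(P.astype(np.float32));return np.round(ctr,1),np.round(wh,1),round(a,1)
def tool(target=None,yaw=None):
    """tool-frame mm shift to a world xyz TCP target; print tool axes"""
    s=sensors.state();M=Ro.from_rotvec(s["eef_rot"]).as_matrix()
    print("t",round(s["time_s"],2),"pos",np.round(s["tool_pos"]*1000,1),"yaw of y",round(np.degrees(np.arctan2(M[1,1],M[0,1])),2))
    if target is not None: print("shift mm",np.round(M.T@(np.array(target)-s["tool_pos"]*1000),1))
    if yaw is not None:
        d=(yaw-np.degrees(np.arctan2(M[1,1],M[0,1]))+90)%180-90; print("roll deg (tool z down)",round(-d,2))
E
python3 - <<'E'
from h import *
c=camera("top");im=c["color"];g=im.max(2)
for n,u,v,z in(("jar",243,233,.08),("tin",307,234,.09),("shaker",388,255,.1)):
    cnt,s=blob(c,g<60,u,v);print(n,s,*topshape(c,cnt,z))
hsv=cv2.cvtColor(im,cv2.COLOR_BGR2HSV)
for n,u,v in(("purple",356,240),("red",420,259)):
    cnt,s=blob(c,hsv[...,1]>150,u,v);print(n,s,*topshape(c,cnt,.1))
# caddy outline
m=(hsv[...,1]<40)&(g>80);m=cv2.morphologyEx(m.astype(np.uint8),cv2.MORPH_CLOSE,np.ones((5,5)))
cnt,s=blob(c,m,302,162);print("caddy",s,*topshape(c,cnt,.03))
# well interiors
for n,u,v in(("wide",266,168),("sq",302,162),("slim",338,155)):
    print(n,"rim approx",np.round(ray(c,u,v,.043)*1000,1))
a=cv2.resize(im[215:285,210:440],None,fx=3.4,fy=3.4,interpolation=cv2.INTER_CUBIC)
b=cv2.resize(im[125:200,235:370],None,fx=3.4,fy=3.4,interpolation=cv2.INTER_CUBIC)
d=camera("scene")["color"][105:200,150:310];d=cv2.resize(d,None,fx=2,fy=2.6)
o=np.zeros((600,800,3),np.uint8);o[:a.shape[0],:a.shape[1]]=a;o[240:240+b.shape[0],:b.shape[1]]=b;o[240:240+d.shape[0],460:460+d.shape[1]]=d
cv2.imwrite("pics/crop1.png",o)
E
```

```text
jar [231 221  24  25 448] [433.4  82.5] [58.7 52.9] 44.7
tin [296 224  20  21 396] [428.9 -66.3] [45.6 48.3] 89.1
shaker [374 247  24  17 257] [ 375.  -253.3] [34.5 54. ] 13.4
purple [346 232  17  16  86] [ 414.  -178.2] [31.4 41.4] 66.5
red [404 251  25  17 311] [ 366.4 -324.1] [36.1 58.2] 4.6
caddy [ 244  133  118   59 4390] [622.1 -63.8] [102.8 290.4] 10.2
wide rim approx [603.6  28.6]
sq rim approx [618.2 -63.2]
slim rim approx [ 635.4 -155.2]
```

View pics/crop1.png

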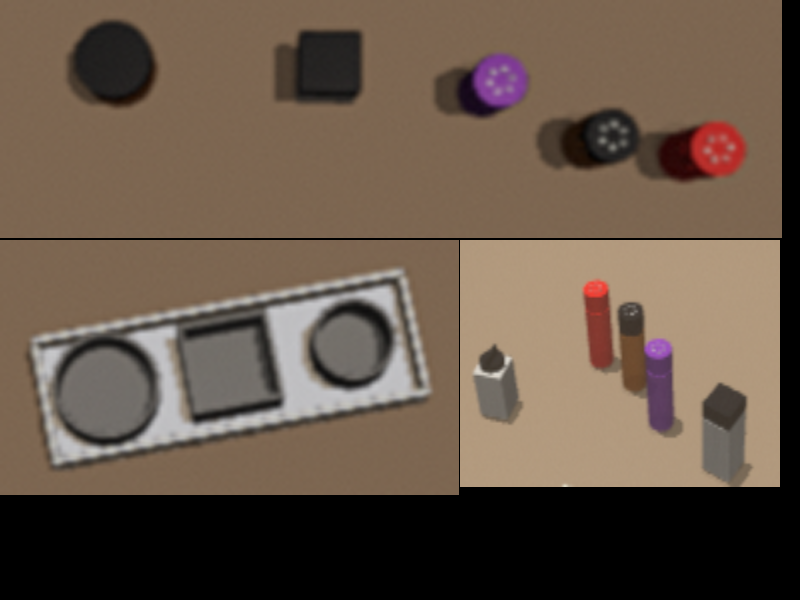

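The crop confirms it: the amber shaker with the flat black cap (top-view about 389.5,254.4) stands between purple and red. Jar and tin have full-width black lids, and the wells run wide, square, slim from +y to -y. First I'll turn the gripper to close along the caddy's x axis.

```bash
python3 -m crank '[[[0,0,0,7.8],[0,0,0,7.8],[0,0,0,7.8],[0,0,0,7.8],[0,0,0,7.8],[0,0,0,7.8],[0,0,0,7.8],[0,0,0,7.8],[0,0,0,0]]]' -1; python3 - <<'E'
from h import *
tool([434,82,200],10)
c=camera("top")
for n,u,v in(("shaker",389.5,254.3),("purple",357.1,238.3),("red",420.9,258.6)): print(n,ray(c,u,v,.1)*1000)
print("jar",ray(c,210+114/3.4,215+60.5/3.4,.08)*1000,"tin",ray(c,210+331/3.4,215+62/3.4,.09)*1000,"cam",-np.array(c["R"]).T@c["t"])
s=camera("scene");print("scene px jar top",pix(s,[.434,.082,.08]),"tin",pix(s,[.431,-.068,.09]))
E
```

```text
time_s: 1.1
tool_pos: [0.208, 0.6683, 0.2137]
eef_rot: [2.016, 2.41, -0.0]
contact_force: [-0.0, 0.2, -1.1]
grip_width: 0.998
grip_force: 0.0
t 1.1 pos [208.  668.3 213.7] yaw of y 10.18
shift mm [-617.   118.8   13.9]
roll deg (tool z down) 0.18
shaker [ 377.65321741 -262.60833627]
purple [ 416.24213657 -187.74862229]
red [ 366.83901096 -335.76363457]
jar [434.39889878  82.99643278] tin [430.62321509 -70.75438455] cam [ 0.2976493  -0.00514179  1.29830721]
scene px jar top (np.float64(331.69278976500857), np.float64(188.7241014025206)) tin (np.float64(281.8524828532482), np.float64(165.69914854871462))
```

```bash
python3 -m crank '[[[-44,8.5,0,0],[-44,8.5,0,0],[-44,8.5,0,0],[-44,8.5,0,0],[-44,8.5,0,0],[-44,8.5,0,0],[-44,8.5,0,0],[-44,8.5,0,0],[-44,8.5,0,0],[-44,8.5,0,0],[-44,8.5,0,0],[-44,8.5,0,0],[-44,8.5,0,0],[-44,8.5,0,0],[0,0,0,0],[0,0,0,0]]]'; python3 - <<'E'
from h import *
tool([434,82.5,42],10)
c=camera("wrist");cv2.imwrite("pics/w1.png",c["color"]);print(pix(c,[.434,.0825,.08]),pix(c,[.6205,-.0635,.043]),pix(c,[.6205-.0165,-.0635+.0936,.043]))
E
```

```text
time_s: 2.8
tool_pos: [0.4355, 0.0829, 0.214]
eef_rot: [-2.013, -2.412, -0.0]
contact_force: [0.6, 0.6, -0.3]
grip_width: 0.996
grip_force: 0.0
t 2.8 pos [435.5  82.9 214. ] yaw of y 10.32
shift mm [-1.00e-01 -1.60e+00  1.72e+02]
roll deg (tool z down) 0.32
(np.float64(270.2963352688785), np.float64(200.03331853036067)) (np.float64(407.2756640235113), np.float64(342.1106989763808)) (np.float64(416.78182488659945), np.float64(265.98826793841425))
```

View pics/w1.png

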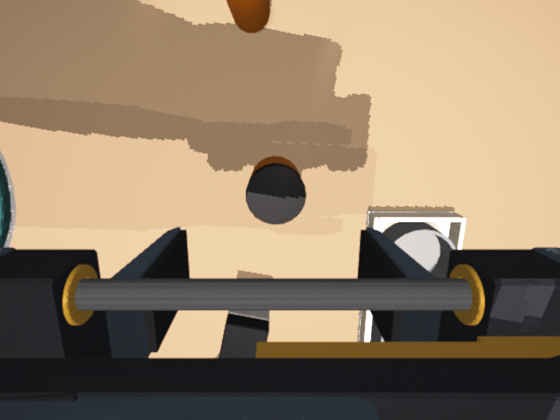

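The wrist view shows the jar's lid at about (276,194), between the fingers. I'll cast that to a position.

```bash
python3 - <<'E'
from h import *
c=camera("wrist");g=c["color"].max(2)
print(ray(c,276,193.5,.08)*1000, ray(c,246,193.5,.08)*1000,ray(c,306,193.5,.08)*1000,ray(c,276,223.5,.08)*1000)
print("wide well",ray(c,417,254,.043)*1000)
print("wide rim right px inner (454,240)?",np.array(c["R"]),-np.array(c["R"]).T@c["t"])
s=camera("scene");im=s["color"];b=im[185:218,318:347]
m=im.max(2)<70;cnt,st=blob(s,m,332,192);print(st,topshape(s,cnt,.07))
E
```

```text
[437.68883346  90.26044611] [410.88495357  85.32916437] [464.49526327  95.19219697] [442.9171145   62.20389939]
wide well [599.92320558  44.54904526]
wide rim right px inner (454,240)? [[ 9.83472953e-01  1.81054326e-01  5.30199076e-04]
 [ 1.74747619e-01 -9.49973485e-01  2.58869944e-01]
 [ 4.73731983e-02 -2.54498937e-01 -9.65912041e-01]] [0.4228701  0.15543534 0.38381297]
[323 184  21  19 330] (array([435.3,  87.7]), array([70.9, 51.4]), 26.7)
```

```bash
python3 -m crank '[[[3,0,40,0],[0,0,40,0],[0,0,40,0],[0,0,32,0],[0,0,20,0],[0,0,0,0],[0,0,0,0]]]' && python3 - <<'E'
from h import *
tool([436,86,42],10)
c=camera("wrist");cv2.imwrite("pics/w2.png",c["color"])
E
```

```text
time_s: 3.65
tool_pos: [0.4347, 0.0873, 0.0423]
eef_rot: [-2.01, -2.414, 0.001]
contact_force: [1.7, 0.9, 0.6]
grip_width: 0.997
grip_force: 0.0
t 3.65 pos [434.7  87.3  42.3] yaw of y 10.42
shift mm [-1.5  1.   0.3]
roll deg (tool z down) 0.42
```

View pics/w2.png

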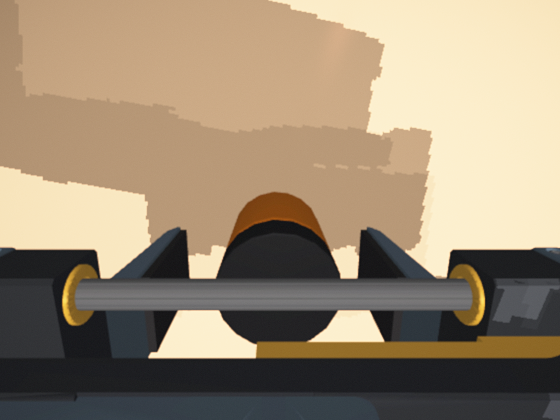

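The wrist view shows the jar's lid between the fingers, centre about (278,287) with its lower edge at v≈346.

```bash
python3 -m crank '[[[0,0,0,0],[0,0,0,0],[0,0,0,0],[0,0,0,0],[0,0,0,0],[0,0,0,0],[0,0,0,0],[0,0,0,0]]]' 1 25 && python3 - <<'E'
from h import *
c=camera("wrist");print(ray(c,278,346,.08)*1000,ray(c,278,287,.08)*1000);tool()
E
```

```text
time_s: 4.5
tool_pos: [0.4353, 0.0866, 0.0422]
eef_rot: [2.013, 2.412, 0.001]
contact_force: [0.7, 0.1, 6.8]
grip_width: 0.607
grip_force: 25.0
[442.99952431  61.44491101] [437.65624575  90.0974311 ]
t 4.55 pos [435.3  86.6  42.2] yaw of y 10.31
```

```bash
python3 -m crank '[[[0,0,-10,0],[0,0,-20,0],[0,0,-30,0],[0,0,-20,0],[-8.5,16,0,0],[-16.5,31.5,0,0],[-16.5,31.5,0,0],[-16.5,31.5,0,0],[-16.5,31.5,0,0],[-8.5,16,0,0],[0,0,0,0],[0,0,0,0]]]' && python3 - <<'E'
from h import *
tool([605,33.6,51],10)
c=camera("wrist");t=camera("top");s=camera("scene")
a=cv2.resize(t["color"][120:215,230:375],(400,262));b=cv2.resize(s["color"][150:270,170:350],(400,267))
cv2.imwrite("pics/w3.png",np.hstack([cv2.resize(c["color"],(400,300)),np.vstack([a,b,np.zeros((0,400,3),np.uint8)])[:300*1]]) if 0 else np.vstack([np.hstack([cv2.resize(c["color"],(400,300)),cv2.resize(a,(400,300))]),np.hstack([cv2.resize(b,(400,300)),np.zeros((300,400,3),np.uint8)])]))
E
```

```text
time_s: 5.75
tool_pos: [0.6046, 0.0329, 0.1209]
eef_rot: [-2.012, -2.411, 0.002]
contact_force: [-0.7, 0.7, -2.2]
grip_width: 0.604
grip_force: 25.0
t 5.75 pos [604.6  32.9 120.9] yaw of y 10.29
shift mm [ 0.6  0.7 69.9]
roll deg (tool z down) 0.29
```

View pics/w3.png

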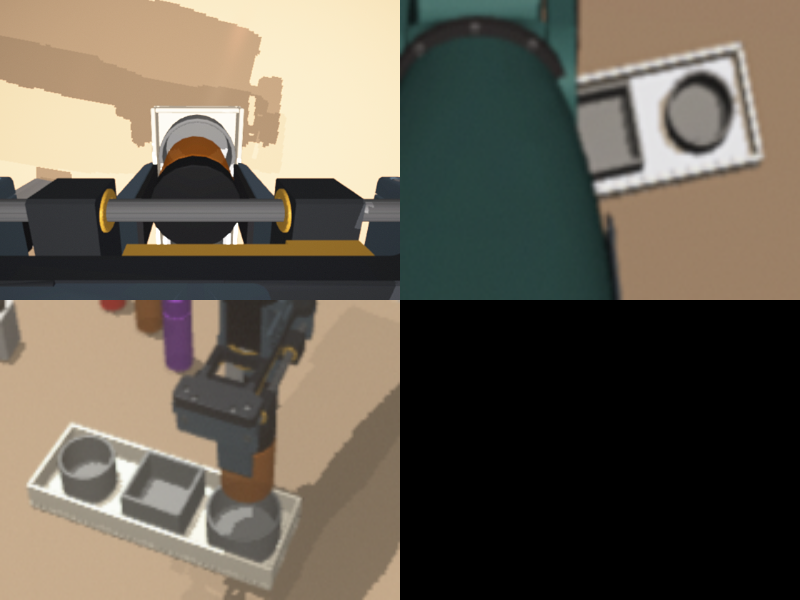

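The wrist view shows the well and jar laterally aligned at u≈197 of 400, with the far rim at about full-size (276,160). The scene view shows the jar above the wide well. Next I'll check the y offset in the wrist frame.

```bash
python3 - <<'E'
from h import *
c=camera("wrist");im=c["color"]
M=Ro.from_rotvec(sensors.state()["eef_rot"]).as_matrix();e=M[:2,0];f=M[:2,1]
hsv=cv2.cvtColor(im,cv2.COLOR_BGR2HSV)
for u in (260,277,295): print(u,[(v,tuple(int(x) for x in im[v,u])) for v in range(142,182,2)])
tc=sensors.state()["tool_pos"][:2]*1000
for v,z in((148,.03),(160,.043)): print(v,(ray(c,277,v,z)*1000-tc)@e,(ray(c,277,v,z)*1000-tc)@f)
E
```

```text
260 [(142, (119, 154, 185)), (144, (119, 152, 184)), (146, (120, 152, 184)), (148, (146, 175, 199)), (150, (147, 165, 176)), (152, (205, 227, 236)), (154, (247, 252, 254)), (156, (238, 248, 251)), (158, (232, 244, 249)), (160, (247, 252, 254)), (162, (245, 254, 255)), (164, (96, 103, 108)), (166, (80, 80, 82)), (168, (95, 96, 98)), (170, (162, 165, 167)), (172, (154, 157, 159)), (174, (137, 138, 142)), (176, (154, 157, 160)), (178, (156, 159, 162)), (180, (156, 159, 162))]
277 [(142, (120, 153, 184)), (144, (118, 153, 184)), (146, (119, 153, 185)), (148, (147, 175, 199)), (150, (148, 166, 179)), (152, (203, 224, 234)), (154, (246, 252, 254)), (156, (238, 248, 252)), (158, (235, 245, 250)), (160, (227, 242, 250)), (162, (81, 84, 84)), (164, (84, 87, 88)), (166, (115, 117, 120)), (168, (165, 168, 171)), (170, (149, 152, 155)), (172, (144, 146, 148)), (174, (158, 160, 163)), (176, (158, 161, 164)), (178, (156, 159, 162)), (180, (156, 159, 162))]
295 [(142, (124, 157, 189)), (144, (124, 158, 188)), (146, (123, 156, 188)), (148, (132, 161, 185)), (150, (147, 165, 179)), (152, (213, 233, 241)), (154, (249, 254, 255)), (156, (237, 248, 252)), (158, (218, 234, 241)), (160, (245, 252, 254)), (162, (246, 252, 254)), (164, (236, 248, 254)), (166, (88, 91, 96)), (168, (82, 87, 88)), (170, (124, 128, 130)), (172, (163, 166, 169)), (174, (145, 147, 151)), (176, (140, 144, 146)), (178, (156, 160, 163)), (180, (155, 159, 160))]
148 50.46945104411788 3.5862870789104533
160 42.99239314873566 3.4768700488513984
```

```bash
python3 -m crank '[[[-3,0,0,0],[0,0,20,0],[0,0,20,0],[0,0,15,0],[0,0,8,0],[0,0,3,0],[0,0,1.5,0],[0,0,1,0],[0,0,0,0],[0,0,0,0]]]'
```

```text
time_s: 6.95
tool_pos: [0.606, 0.0302, 0.0539]
eef_rot: [2.013, 2.412, 0.001]
contact_force: [0.2, -0.4, -2.5]
grip_width: 0.606
grip_force: 25.0
```

```bash
python3 -m crank '[[[0,0,1,0],[0,0,1,0],[0,0,0.5,0],[0,0,0,0]]]'
```

```text
time_s: 7.35
tool_pos: [0.6058, 0.0302, 0.0512]
eef_rot: [-2.013, -2.412, 0.0]
contact_force: [-2.7, -0.7, 4.9]
grip_width: 0.612
grip_force: 25.0
```

```bash
python3 -m crank '[[[0,0,0,0],[0,0,0,0],[0,0,0,0],[0,0,0,0],[0,0,0,0]]]' -1 && python3 -m crank '[[[0,0,-15,0],[0,0,-30,0],[0,0,-40,0],[0,0,-40,0],[0,0,-25,0],[0,0,0,0]]]' && python3 - <<'E'
from h import *
tool([378,-262,200],10)
E
```

```text
time_s: 7.85
tool_pos: [0.6057, 0.0302, 0.0509]
eef_rot: [2.013, 2.412, 0.0]
contact_force: [0.2, -0.3, 0.1]
grip_width: 0.988
grip_force: 0.0
time_s: 8.45
tool_pos: [0.6077, 0.0303, 0.206]
eef_rot: [2.01, 2.408, 0.007]
contact_force: [-0.1, -1.1, -0.2]
grip_width: 1.002
grip_force: 0.0
t 8.45 pos [607.7  30.3 206. ] yaw of y 10.31
shift mm [-246.4 -278.4    4.4]
roll deg (tool z down) 0.31
```

```bash
python3 -m crank '[[[-17.4,-19.4,0,0],[-27.4,-31,0,0],[-27.4,-31,0,0],[-27.4,-31,0,0],[-27.4,-31,0,0],[-27.4,-31,0,0],[-27.4,-31,0,0],[-27.4,-31,0,0],[-27.4,-31,0,0],[-10,-11,0,0],[0,0,0,0],[0,0,0,0]]]' && python3 - <<'E'
from h import *
tool([378,-262,58],10)
c=camera("wrist");t=camera("top")
o=np.zeros((600,800,3),np.uint8);o[:420,:560]=c["color"]
o[425:600,:350]=cv2.resize(t["color"][130:200,240:380],(350,175));cv2.imwrite("pics/w4.png",o);print(pix(c,[.378,-.262,.1]))
E
```

```text
time_s: 9.65
tool_pos: [0.3759, -0.262, 0.2009]
eef_rot: [-2.014, -2.411, -0.0]
contact_force: [0.3, 0.9, 1.0]
grip_width: 1.0
grip_force: 0.0
t 9.65 pos [ 375.9 -262.   200.9] yaw of y 10.26
shift mm [ -0.4   2.1 142.9]
roll deg (tool z down) 0.26
(np.float64(274.478885285898), np.float64(209.83976602234705))
```

View pics/w4.png

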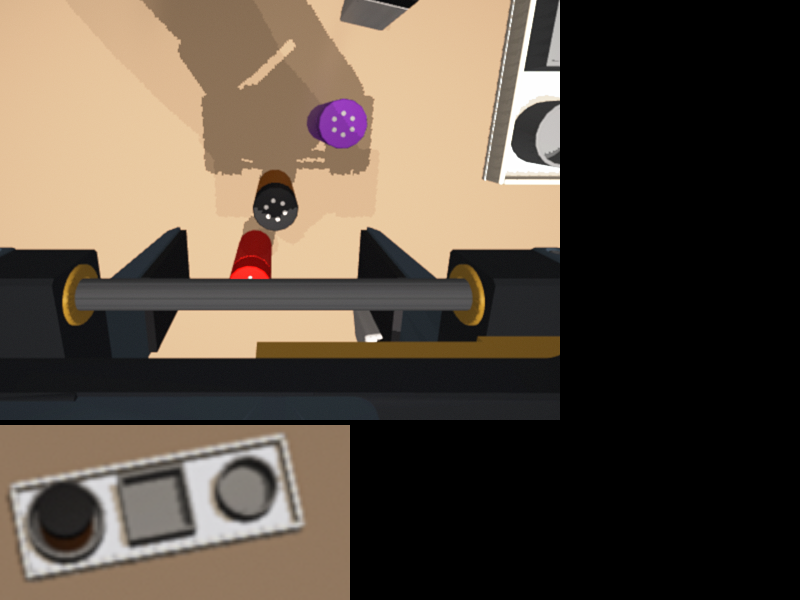

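The jar stands in its well (inset). In the wrist view the shaker's cap is at (275,208), within 2 px of prediction; purple is at (343,123) and red at (250,270), both clear of the fingers. I'll descend and grip.

```bash
python3 -m crank '[[[0,1.5,30,0],[0,0,40,0],[0,0,40,0],[0,0,25,0],[0,0,8,0],[0,0,0,0],[0,0,0,0]]]' && python3 -m crank '[[[0,0,0,0],[0,0,0,0],[0,0,0,0],[0,0,0,0],[0,0,0,0],[0,0,0,0],[0,0,0,0],[0,0,0,0],[0,0,0,0],[0,0,0,0]]]' 1 20
```

```text
time_s: 10.45
tool_pos: [0.3782, -0.2621, 0.059]
eef_rot: [2.011, 2.412, 0.0]
contact_force: [-0.4, -0.5, 0.5]
grip_width: 1.003
grip_force: 0.0
time_s: 11.45
tool_pos: [0.3774, -0.262, 0.0579]
eef_rot: [-2.013, -2.412, 0.0]
contact_force: [-0.1, 0.4, -0.0]
grip_width: 0.413
grip_force: 20.0
```

```bash
python3 -m crank '[[[0,0,-10,0],[0,0,-25,0],[0,0,-35,0],[0,0,-30,0],[0,0,-10,0],[3.6,17,0,0],[7.1,34.3,0,0],[7.1,34.3,0,0],[7.1,34.3,0,0],[7.1,34.3,0,0],[7.1,34.3,0,0],[7.1,34.3,0,0],[7.1,34.3,0,0],[3.5,17,0,0],[0,0,0,0],[0,0,30,0],[0,0,10,0],[0,0,0,0],[0,0,0,0]]]' && python3 - <<'E'
from h import *
tool([637,-157,67],10)
c=camera("wrist");s=camera("scene")
o=np.zeros((420,800,3),np.uint8);o[:,:560]=c["color"];o[:200,560:]=cv2.resize(s["color"][170:270,180:300],(240,200));cv2.imwrite("pics/w5.png",o)
E
```

```text
time_s: 13.35
tool_pos: [0.6365, -0.1574, 0.1284]
eef_rot: [-2.013, -2.411, 0.0]
contact_force: [0.1, 0.5, -0.8]
grip_width: 0.41
grip_force: 20.0
t 13.35 pos [ 636.5 -157.4  128.4] yaw of y 10.28
shift mm [ 0.3  0.6 61.4]
roll deg (tool z down) 0.28
```

View pics/w5.png

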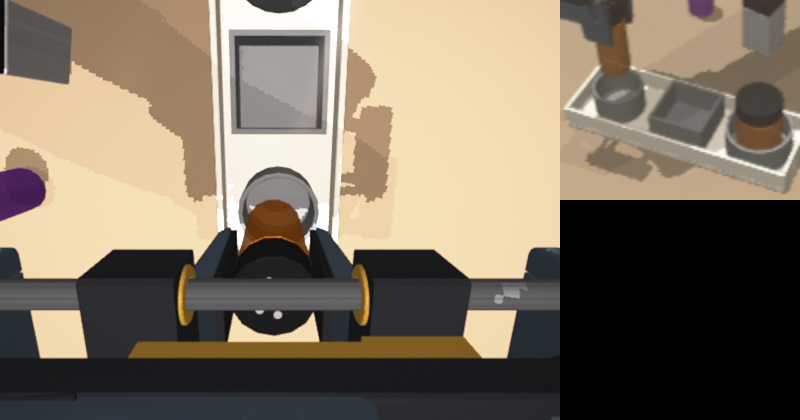

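The shaker hangs above the slim well (ring u 240–318). The square insert's outer rim corners are at about (230,30), (330,30), (327,133) and (232,133). The inset shows the jar upright in its well.

```bash
python3 - <<'E'
from h import *
c=camera("wrist");P=np.array([ray(c,u,v,.043)*1000 for u,v in((230,30),(330,30),(328,133),(232,133))])
print(P,P.mean(0));k=P[1]-P[0];print(np.hypot(*k),np.hypot(*(P[2]-P[1])),np.degrees(np.arctan2(k[1],k[0])))
sq=P.mean(0);a=np.radians(10.1);print("slim",sq-95*np.array([-np.sin(a),np.cos(a)]))
print("shaker cap",ray(c,274,290,.128+.042)*1000, "tcp",sensors.state()["tool_pos"])
E
```

```text
[[ 586.08232529  -34.52198819]
 [ 652.90002025  -22.30705962]
 [ 666.63374816  -89.30339408]
 [ 597.58403732 -101.89293981]] [625.80003276 -62.00634543]
67.92502365735412 68.38950294195598 10.359833560979048
slim [ 642.45987173 -155.53414752]
shaker cap [ 637.7717677  -153.91104476] tcp [ 0.63723946 -0.15734639  0.12903646]
```

```bash
python3 -m crank '[[[-1.5,2.7,0,0],[0,0,20,0],[0,0,20,0],[0,0,11,0],[0,0,6,0],[0,0,2,0],[0,0,1,0],[0,0,0,0],[0,0,0,0]]]'
```

```text
time_s: 14.4
tool_pos: [0.6402, -0.1581, 0.0686]
eef_rot: [2.012, 2.411, 0.001]
contact_force: [-0.8, -0.7, -0.5]
grip_width: 0.414
grip_force: 20.0
```

```bash
python3 -m crank '[[[0,0,1,0],[0,0,0.6,0],[0,0,0,0]]]'
```

```text
time_s: 14.7
tool_pos: [0.6401, -0.1581, 0.0669]
eef_rot: [2.013, 2.412, 0.0]
contact_force: [-2.1, 0.5, 5.5]
grip_width: 0.415
grip_force: 20.0
```

```bash
python3 -m crank '[[[0,0,0,0],[0,0,0,0],[0,0,0,0],[0,0,0,0],[0,0,0,0],[0,0,0,0]]]' -1 && python3 -m crank '[[[0,0,-10,0],[0,0,-30,0],[0,0,-40,0],[0,0,-40,0],[0,0,-30,0],[10,-15.5,0,0],[20.7,-31.7,0,0],[20.7,-31.7,0,0],[20.7,-31.7,0,0],[20.7,-31.7,0,0],[20.7,-31.7,0,0],[10,-15.5,0,0],[0,0,0,5],[0,0,0,5],[0,0,0,0],[0,0,0,0]]]' && python3 - <<'E'
from h import *
tool([430.6,-70,51],0)
c=camera("wrist");t=camera("top")
o=np.zeros((600,800,3),np.uint8);o[:420,:560]=c["color"]
o[425:600,:350]=cv2.resize(t["color"][130:200,240:380],(350,175));cv2.imwrite("pics/w6.png",o);print(pix(c,[.4306,-.070,.09]))
E
```

```text
time_s: 15.3
tool_pos: [0.6398, -0.158, 0.0663]
eef_rot: [-2.013, -2.412, 0.0]
contact_force: [-0.3, -0.2, 0.0]
grip_width: 0.907
grip_force: 0.0
time_s: 16.9
tool_pos: [0.4314, -0.0705, 0.2168]
eef_rot: [2.212, 2.23, 0.0]
contact_force: [0.1, 0.3, 0.8]
grip_width: 1.002
grip_force: 0.0
t 16.9 pos [431.4 -70.5 216.8] yaw of y 0.45
shift mm [  0.5  -0.9 165.8]
roll deg (tool z down) 0.45
(np.float64(271.04227237618926), np.float64(201.45519267928523))
```

View pics/w6.png

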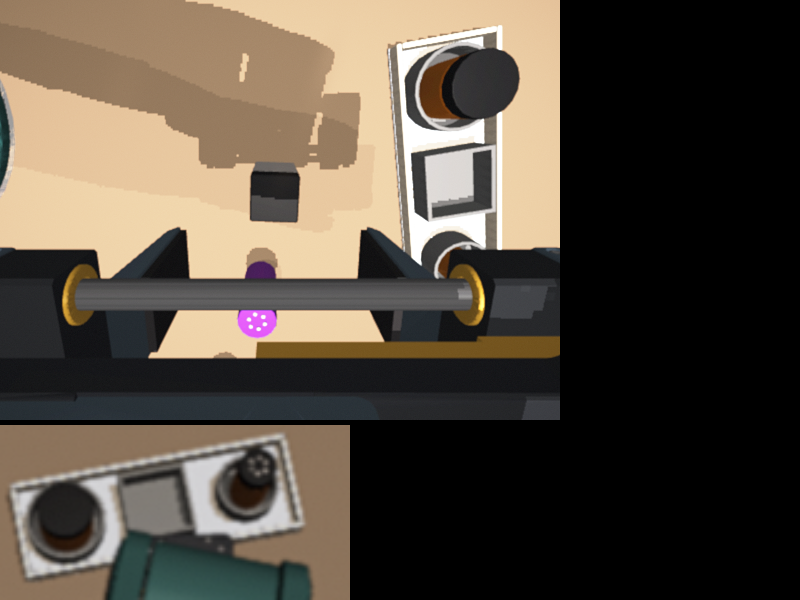

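Both the jar and the shaker stand in their wells (inset). The tin's lid is at (274,196) in the wrist view, with its lower edge around v 221. I'll measure its yaw from that edge.

```bash
python3 - <<'E'
from h import *
c=camera("wrist");g=cv2.cvtColor(c["color"],cv2.COLOR_BGR2GRAY)
roi=np.zeros(g.shape,bool);roi[150:228,235:315]=1
cnt,s=blob(c,(g<110)&roi,275,196);P=cnt[:,0,:].astype(float);print(s)
bot=np.array([[u,P[P[:,0]==u][:,1].max()] for u in range(255,295)])
lf=np.array([[P[P[:,1]==v][:,0].min(),v] for v in range(192,216)]);rt=np.array([[P[P[:,1]==v][:,0].max(),v] for v in range(192,216)])
for n,q in(("bot",bot),("left",lf),("right",rt)):
    W=np.array([ray(c,*p,.09)*1000 for p in q]);d=cv2.fitLine(W.astype(np.float32),cv2.DIST_HUBER,0,.01,.01).ravel();print(n,np.round(W.mean(0),1),"ang",np.degrees(np.arctan2(d[1],d[0])))
E
```

```text
[ 250  162   50   60 2776]
bot [433.8 -87.8] ang -1.6100216
left [411.7 -72. ] ang 89.46437
right [454.2 -71.7] ang 88.14209
```

```bash
python3 -m crank '[[[2.5,0.6,30,1.9],[0,0,40,0],[0,0,40,0],[0,0,35,0],[0,0,15,0],[0,0,8,0],[0,0,0,0],[0,0,0,0]]]' && python3 -m crank '[[[0,0,0,0],[0,0,0,0],[0,0,0,0],[0,0,0,0],[0,0,0,0],[0,0,0,0],[0,0,0,0],[0,0,0,0],[0,0,0,0],[0,0,0,0]]]' 1 25 && python3 - <<'E'
from h import *
tool(None,10.2)
E
```

```text
time_s: 17.85
tool_pos: [0.4324, -0.068, 0.049]
eef_rot: [2.251, 2.19, 0.001]
contact_force: [-0.4, -0.4, 0.9]
grip_width: 0.997
grip_force: 0.0
time_s: 18.85
tool_pos: [0.4319, -0.0679, 0.0483]
eef_rot: [2.252, 2.19, 0.0]
contact_force: [0.7, -0.0, -0.4]
grip_width: 0.482
grip_force: 25.0
t 18.85 pos [431.9 -67.9  48.3] yaw of y -1.59
roll deg (tool z down) -11.79
```

```bash
python3 -m crank '[[[0,0,-10,0],[0,0,-25,0],[0,0,-30,0],[0,0,-10,-5.9],[0,0,0,-5.9],[-2.5,15.7,0,0],[-5,31.4,0,0],[-5,31.4,0,0],[-5,31.4,0,0],[-5,31.4,0,0],[-5,31.4,0,0],[-2.5,15.7,0,0],[0,0,0,0],[0,0,0,0]]]' && python3 - <<'E'
from h import *
tool([622.5,-64,57.3],10.2)
c=camera("wrist");s=camera("scene")
o=np.zeros((420,800,3),np.uint8);o[:,:560]=c["color"];o[:200,560:]=cv2.resize(s["color"][170:270,180:300],(240,200));cv2.imwrite("pics/w7.png",o)
E
```

```text
time_s: 20.25
tool_pos: [0.6222, -0.0639, 0.1227]
eef_rot: [-2.016, -2.408, 0.001]
contact_force: [-0.3, 0.3, -2.8]
grip_width: 0.482
grip_force: 25.0
t 20.25 pos [622.2 -63.9 122.7] yaw of y 10.12
shift mm [-0.2  0.4 65.4]
roll deg (tool z down) -0.08
```

View pics/w7.png

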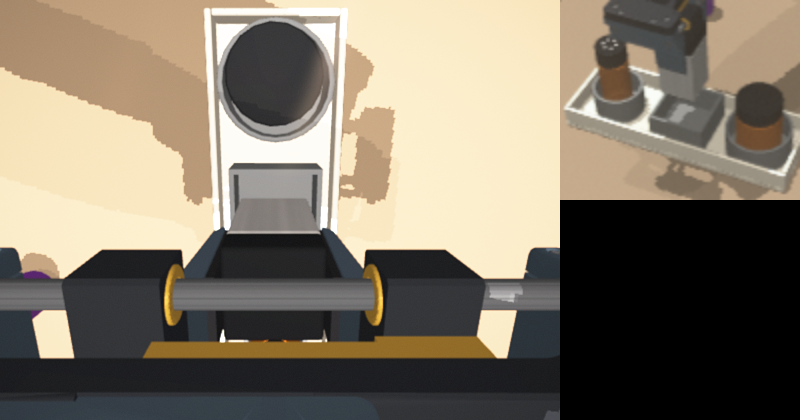

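The tin hangs over the square well, laterally centred (well u 231–322, tin about 275). The jar and shaker are upright. Last check is the offset along the caddy.

```bash
python3 - <<'E'
from h import *
c=camera("wrist");s=sensors.state();M=Ro.from_rotvec(s["eef_rot"]).as_matrix();e=M[:2,0];tc=s["tool_pos"][:2]*1000
for v,z in((165,.043),(170,.043),(340,.165)): 
    d=ray(c,276,v,z)*1000-tc;print(v,d@e,d@M[:2,1])
g=c["color"].max(2)[155:185,276];print(g)
E
```

```text
165 39.25572080246585 2.912407121217055
170 35.583171026398226 2.922823477338853
340 -19.911046293358766 2.1437523928281097
[254 254 254 254 254 254 255 250 114  84  88  90  88 107 145 165 166 165
 165 166 163 164 164 163 164 161 162 163 163 162]
```

```bash
python3 -m crank '[[[0,0.5,15,0],[0,0,20,0],[0,0,15,0],[0,0,8,0],[0,0,4,0],[0,0,1,0],[0,0,0.5,0],[0,0,0,0],[0,0,0,0]]]'
```

```text
time_s: 21.3
tool_pos: [0.6234, -0.064, 0.0603]
eef_rot: [2.015, 2.41, 0.001]
contact_force: [0.1, 0.5, -2.5]
grip_width: 0.479
grip_force: 25.0
```

```bash
python3 -m crank '[[[0,0,1,0],[0,0,1,0],[0,0,0.7,0],[0,0,0,0]]]'
```

```text
time_s: 21.7
tool_pos: [0.6232, -0.0639, 0.0573]
eef_rot: [2.015, 2.41, -0.0]
contact_force: [-1.3, -0.2, 1.9]
grip_width: 0.482
grip_force: 25.0
```

```bash
python3 -m crank '[[[0,0,0,0],[0,0,0,0],[0,0,0,0],[0,0,0,0],[0,0,0,0],[0,0,0,0]]]' -1 && python3 -m crank '[[[0,0,-10,0],[0,0,-30,0],[0,0,-40,0],[0,0,-40,0],[0,0,-30,0],[40,0,0,0],[40,0,0,0],[40,0,0,0],[40,0,0,0],[40,0,0,0],[40,0,0,0],[0,0,0,0],[0,0,0,0]]]' && python3 - <<'E'
from h import *
s=camera("scene")["color"];t=camera("top")["color"]
cv2.imwrite("pics/end.png",np.vstack([cv2.resize(s[100:300,140:480],(510,300)),cv2.resize(t[120:280,90:470],(712,300))[:,:510]]) if 0 else np.hstack([cv2.resize(s[100:300,140:480],(400,300)),cv2.resize(t[120:280,90:470],(400,300))]))
E
```

```text
time_s: 22.3
tool_pos: [0.6231, -0.064, 0.0571]
eef_rot: [-2.015, -2.41, 0.0]
contact_force: [-0.8, 0.3, 1.1]
grip_width: 0.973
grip_force: 0.0
time_s: 23.6
tool_pos: [0.5804, 0.1728, 0.2077]
eef_rot: [2.013, 2.412, 0.0]
contact_force: [-0.2, -0.1, 0.2]
grip_width: 0.999
grip_force: 0.0
```

View pics/end.png

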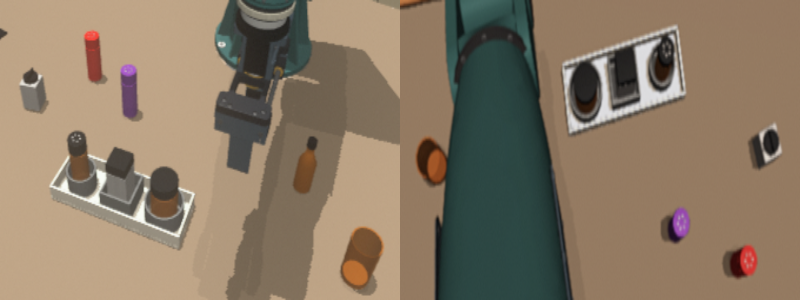

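All three condiments stand upright in their wells, and the look-alikes (red, purple, timer, miniature, tumbler) are untouched.

```bash
python3 -c "
from cell import order;print(order.finish_job())"
```

```text
the job is handed in; nothing more can be done
None
```

The job is handed in: the jar, shaker and tin each stand upright and released in their own inserts, the look-alikes were left where they stood, and it took about 24 s of robot time.

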